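Load the jar carrier into the wide sampler bay

TASK

Take the grey carrier that holds two amber jars by its upright metal grip and slide it along the bench into the wide slotted bay, under the side lips, until it is fully home against the back stop, then let go. Both jars must stay upright in their wells all the way.

Things in the scene. Friction and masses are not known exactly. Their poses are not given: they have to be found in the camera images.
- carrier_grip (a point): Loaded grey carrier, loose, 0.3 kg: base 130 long (x) x 110 wide (y) x 8 mm, alike both ways round; well walls reach up to 30 mm. Point: in its middle, in the upright metal grip plate (30 long in x, 12 thick in y, top 105 mm above the underside), 85 mm above the underside; pinch it across y. z up. Starts on the bench, x within 25 degrees of straight ahead. An identical empty carrier stands near it.
- bay_home (a point): Carrier's middle when home in the wide bay, at bench level; +x slides in, z up. Fixed, no floor: the carrier runs on the bench. Walls 130 mm apart from 45 mm before the point to the stop face 65 mm beyond it (housing 146 wide, 100 mm high). Lips 20 to 26 mm up reach in to 38 mm from centre. Flared mouth without lips ends 80 mm before the point. x within 11 degrees of ahead. The other bay (80 mm slot) is too narrow.
- jar_a_mid (a point): Jar in the loaded carrier's well on its -x side: amber glass, white cap, 36 mm across, 50 mm high, about 80 g, loose in the 41 mm square well, 40.5 mm from the carrier's middle, top 61 mm above the carrier's underside. Point: half-way up the jar; z along the jar, up.
- jar_b_mid (a point): The other, equal jar, in the well on the carrier's +x side, 40.5 mm from its middle. Point: half-way up the jar; z along the jar, up.
Mind the look-alikes: they are no part of the job. Leave any blue look-alike of the part that bears carrier_grip alone. Leave any red or yellow look-alike of the part that bears jar_b_mid alone.

How it is judged (in metres and radians):
At the end, for the whole second after the job is handed in: The loaded carrier stands flat on the bench in the wide bay, within 12 mm of its fully home position along the slot, within 18 mm across it and 10 degrees in line with it, released and at rest, with each jar upright (within 17 degrees) in its well (x of carrier_grip in the frame of bay_home between -0.012 and 0.01 m and y of carrier_grip in the frame of bay_home between -0.018 and 0.018 m and angle between the x axis of carrier_grip and the x axis of bay_home, either way round below 0.18 rad and angle between carrier_grip's own z axis and vertical below 0.1 rad and height (world z) of carrier_grip between 0.075 and 0.095 m and horizontal distance between jar_a_mid and carrier_grip between 0.025 and 0.056 m and y of jar_a_mid in the frame of carrier_grip between -0.015 and 0.015 m and z of each of jar_a_mid, jar_b_mid in the frame of carrier_grip below -0.038 m and angle between each of jar_a_mid, jar_b_mid's own z axis and vertical below 0.3 rad and horizontal distance between jar_b_mid and carrier_grip between 0.025 and 0.056 m and y of jar_b_mid in the frame of carrier_grip between -0.015 and 0.015 m and linear speed of carrier below 0.02 m/s); the robot touches nothing.
It fails at once if a jar tips over (more than 40 degrees) (angle between any of jar_a_mid, jar_b_mid's own z axis and vertical above 0.7 rad).
It also fails if it takes over 40 s, if anything falls off the work surface, if the arm or the gripper's body presses on something with over 40 N, if the wrist force passes 120 N, or if a joint passes its speed limit or range.

ROBOT

A 6-joint arm with a two-finger parallel gripper is mounted at the origin on the work surface. World frame = base frame: x ahead of the robot, y to its left, z up, the work surface at z = 0. Lengths are in mm, angles in rad, forces in N, time in s.
With the tool pointing down it reaches from about 275 to 1000 mm from the base axis. Payload 8.4 kg.
Tool frame: the origin (TCP) lies at the very end of the fingers, on their centre line; the grasp point (between the pads) lies 19 mm behind it; z points along the fingers, y is the direction in which the jaws open and shut (so a half turn about z gives the same grasp; the last joint's range is limited). The gripper opens to 85 mm and grips with 20 to 120 N. Pads are 22 mm wide; open, the fingers measure 114 mm over their backs; the gripper's body (76 mm by 85 mm) begins 54 mm behind the grasp point. The pads swing forward as they close: fully open they stand 13 mm farther back than shut.
Start: joints at [-1.261, 0.353, 1.633, -0, 1.155, -0.002], TCP at [191.731, -594.867, 231.281] pointing down, gripper open.
Joint ranges: [-2.63, 2.63], [-0.92, 2.1], [0.06, 2.66], [-1.3, 4.44], [0, 2.69], [-3.02, 3.02]. Speed limits (rad/s): [2.22, 2.22, 2.79, 3.14, 3.14, 3.14].

INTERFACE

Orientations are given as [roll, pitch, yaw] about the fixed x, y, z axes, in that order (R = Rz(yaw) Ry(pitch) Rx(roll)).
In Python, from rig import r gives the robot as it stands.
- The arm moves only by the tool jog_arm, never from a script. Its argument "moves" is a list of rows, each an object with "grip": the gripper command: -1 is fully open, 1 is shut, values between are in proportion; "translation": the shift along the tool's x, y, z in m, a list of three; "twist": the turn, a rotation vector about the tool's x, y, z in rad, a list of three. In form: [{"grip": grip, "translation": [dx, dy, dz], "twist": [ax, ay, az]}, ...]. A call has 1 to 10 rows; each row shifts and turns the commanded pose from where the row before left it, along the tool's axes as they then stand; what a row does not reach is not made up. A row lasts 1/12 s, in which the tool goes at most 41.7 mm and 7.16 degrees, less where a joint would pass 70% of its speed; a pose out of reach is approached as far as the arm can. A call with a gripper value outside its range is refused whole. The fingers move at their own pace and stop on an object; "squeeze" is the grip in N (left out, the last holds). Time passes only in rows, so rows that do not move let the fingers close. It gives the time, the measured TCP pose, the force and the opening at its end, in the units of the state.
- r.sense(): the state, without advancing time (a new reading comes with each control period).
- r.grab_frame(name): name is "side" or "top" or "wrist"; returns (picture, depth): 420x560x3 uint8, red, green, blue; 420x560 float32, mm along the optical axis (not along the pixel's ray), 0 where there is no reading.
- r.calibration(name): a dict with "fx", "fy", "cx", "cy" (pixels), "R" (3x3) and "t" (3): a world point X has camera coordinates R X + t. Camera axes: x right, y down, z forward; pixel columns grow to the right and rows downward; lengths in mm; the calibration is good to about 2 mm. The wrist camera is an equidistant fisheye: a pixel r from the principal point sees the ray r / f radians off the axis. A picture is of the moment at which its call begins: read the wrist's pose just before it. calibration takes no time and is no camera call; for the wrist camera it gives the pose at the moment of the call.
- r.sign_off(): hands the job in, once; it reports no verdict.
The state is a dict: "clock": time; "qpos": joint angles; "qvel": joint speeds; "joint_efforts": joint torques, N m; "eef_pos": TCP position; "tcp_rot": TCP orientation; "contact_force": force on the tool from outside, world axes, zero at the start; "wrist_torque": the same for the moment, N m; "opening": opening from 0.0 (shut) to 1.0 (fully open).
Only numpy, scipy, OpenCV 4.12 (cv2) and the standard library are available. Lean on these libraries where they do the work, as an engineer would, in place of code of your own. Each camera call takes 0.05 s, during which the arm holds its last target.

## Working session

There is one attempt and no reset: what is moved stays moved. The work goes in short steps, Python scripts to look and compute and a tool call to move; the robot and the scene stay as the last step left them, time stands still between calls to the robot, and variables do not carry over. Pictures are saved under pics/ and viewed, and the job is handed in when it is done.

Besides the shell and the picture viewer there is one more tool, called after ">>>" as a command line: name --argument value ..., lists and objects as JSON in quotes. jog_arm: Moves the arm, as the interface text tells. Its arguments: {"type":"object","properties":{"moves":{"type":"array"},"squeeze":{"type":"number"}},"required":["moves"]}

```bash
mkdir -p pics
python3 - <<'E'
from rig import r
import cv2,numpy as np
s=r.sense();print(s)
for n in("top","side"):
    p,d=r.grab_frame(n);cv2.imwrite(f"pics/{n}0.png",p[:,:,::-1]);np.savez(f"{n}0.npz",p=p,d=d);c=r.calibration(n);print(n,c)
E
```

```text
{'clock': 0.0, 'qpos': array([-1.26141423e+00,  3.53683481e-01,  1.63413648e+00, -2.99436587e-05,
        1.15519151e+00, -2.41054743e-03]), 'qvel': array([ 0.00099876,  0.00100123,  0.00169562, -0.00099016, -0.00034073,
       -0.00110004]), 'joint_efforts': array([ 3.41566854e-03, -6.05249119e+01, -3.42060971e+01,  2.18900877e-04,
        9.46690910e-03, -1.43083378e-05]), 'eef_pos': array([ 191.56791465, -594.41633674,  230.53860687]), 'tcp_rot': array([-3.14017377e+00,  2.39572350e-05,  3.11804772e-01]), 'contact_force': array([0.78354521, 0.20191029, 0.20453993]), 'wrist_torque': array([ 0.00482092,  0.01046694, -0.01421743]), 'opening': 1.0008088143540808}
top {'fx': 405.27308992066423, 'fy': 405.27308992066423, 'cx': 283.8345969945418, 'cy': 204.06812102903436, 'R': array([[ 0.02271253, -0.99957867, -0.0180728 ],
       [-0.9916413 , -0.02022819, -0.12742977],
       [ 0.1270105 ,  0.02081598, -0.99168293]]), 't': array([-38.00400916, 541.67156598, 865.39919243])}
side {'fx': 529.6995751167561, 'fy': 529.6995751167561, 'cx': 277.31786841271855, 'cy': 208.53900738966945, 'R': array([[ 0.99563789, -0.09316261, -0.00509214],
       [-0.06200242, -0.61986918, -0.78225181],
       [ 0.06972016,  0.77915527, -0.62294155]]), 't': array([-535.8884288 ,  105.61485911, 1249.381739  ])}
```

View pics/top0.png

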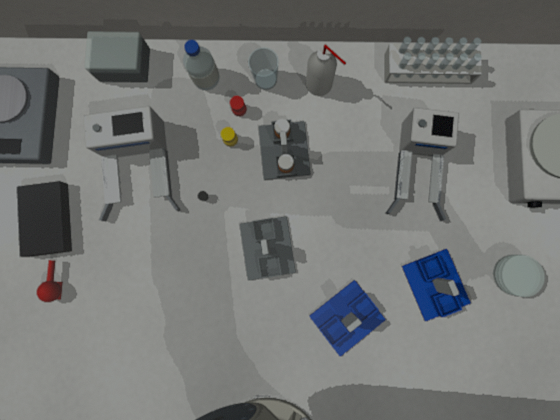

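View pics/side0.png

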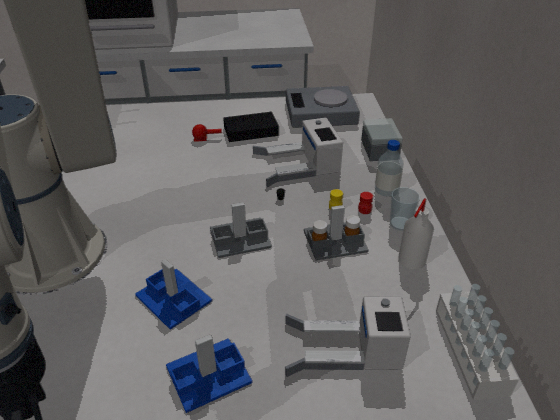

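The top view shows the loaded carrier at about (285,150) and the wide bay at about (135,150). The narrow bay is at about (425,150), and the empty grey carrier at (268,247). A red jar, a yellow jar and a black knob lie between the loaded carrier and the bay. Next I'll measure.

```bash
cat > h.py <<'E'
import numpy as np,cv2
from rig import r
def plane(c,u,v,z):
    R,t=c["R"],c["t"];o=-R.T@t
    d=R.T@np.array([(u-c["cx"])/c["fx"],(v-c["cy"])/c["fy"],1]);return o+d*(z-o[2])/d[2]
def cloud(c,d):
    v,u=np.mgrid[:d.shape[0],:d.shape[1]];P=np.stack([(u-c["cx"])/c["fx"]*d,(v-c["cy"])/c["fy"]*d,d],-1)
    return (P-c["t"])@c["R"]
E
python3 - <<'E'
from h import *
for n in("top","side"):
    f=np.load(n+"0.npz");p,d=f["p"],f["d"];c=r.calibration(n);X=cloud(c,d);np.save(n+"X.npy",X)
    print(n,[np.round(X[v,u]) for u,v in ([(350,190),(200,300),(283,138)] if n=="top" else [(300,300),(337,215)])])
p=np.load("top0.npz")["p"]
cv2.imwrite("pics/tz.png",cv2.resize(p[70:290,80:320,::-1],None,fx=2.7,fy=2.7,interpolation=cv2.INTER_CUBIC)*1)
p=np.load("side0.npz")["p"]
cv2.imwrite("pics/sz.png",cv2.resize(p[100:280,200:420,::-1],None,fx=3.3,fy=3.3,interpolation=cv2.INTER_CUBIC)*1)
E
```

```text
top [array([ 583., -178.,   -1.]), array([326., 158.,   0.]), array([673., -23., 103.])]
side [array([ 568., -203.,    2.]), array([674., -28.,  85.])]
```

View pics/tz.png

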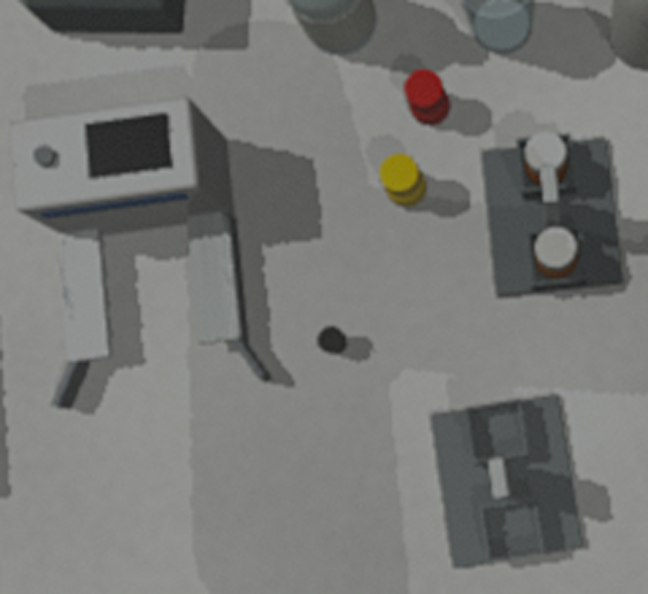

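View pics/sz.png

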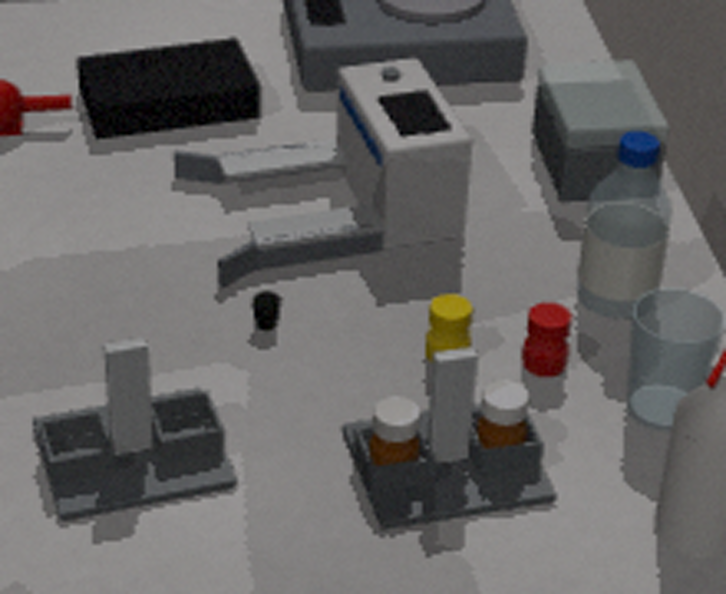

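Run:
```python
from h import *
for n in("top","side"):
    f=np.load(n+"0.npz");p,d=f["p"].astype(int),f["d"];X=np.load(n+"X.npy");x,y,z=[X[...,i] for i in range(3)]
    ok=d>0
    def st(nm,m,rect=True):
        P=X[m&ok]
        if len(P)<8:print(n,nm,len(P));return
        q=cv2.minAreaRect(P[:,:2].astype(np.float32))
        print(n,nm,len(P),"mean",np.round(P.mean(0),1),"rect",[np.round(a,1) for a in q], "z",np.round(np.percentile(P[:,2],[5,50,95]),0))
    near=lambda cx,cy,rr:(abs(x-cx)<rr)&(abs(y-cy)<rr)
    st("grip",near(673,-23,90)&(z>70)&(z<115))
    for k in (0,1):
        pass
    st("caps",near(673,-23,90)&(z>52)&(z<66))
    st("base",near(673,-23,95)&(z>4)&(z<14)&(p.max(-1)<90))
    st("carr",near(673,-23,95)&(z>4)&(z<40)&(p.max(-1)<110))
    st("egrip",near(470,0,90)&(z>70)&(z<115))
    st("ebase",near(450,10,110)&(z>4)&(z<40))
    b=(x>450)&(x<850)&(y>150)&(y<420)
    st("house",b&(z>85)&(z<110))
    for y0,y1 in((170,290),(290,420)):
        st(f"arm{y0}",(x>480)&(x<700)&(y>y0)&(y<y1)&(z>12)&(z<80))
        st(f"top{y0}",(x>480)&(x<640)&(y>y0)&(y<y1)&(z>20)&(z<40))
    st("knob",(p.max(-1)<50)&(x>520)&(x<620)&(y>90)&(y<200)&(z>5))
    st("yel",(p[...,0]>110)&(p[...,2]<60)&(p[...,1]>80)&near(680,80,130))
    st("red",(p[...,0]>90)&(p[...,1]<50)&near(700,80,130))
```

```text
top grip 103 mean [669.5 -22.7 100. ] rect [array([672.6, -22.2]), array([30.1, 12. ]), np.float64(7.4)] z [ 80. 103. 106.]
top caps 358 mean [671.1 -22.2  60.1] rect [array([672.7, -21.9]), array([113.6,  31.7]), np.float64(7.5)] z [57. 60. 63.]
top base 1677 mean [671.1 -23.4   7.7] rect [array([690.2,  -7.1]), array([169.2, 135.6]), np.float64(7.6)] z [ 5.  8. 11.]
top carr 2090 mean [670.2 -22.4  11.1] rect [array([695.5, -18. ]), array([189.3, 132. ]), np.float64(17.4)] z [ 5.  8. 30.]
top egrip 100 mean [445.4  10.  101.4] rect [array([445.3,  10.7]), array([29.7, 12.2]), np.float64(9.9)] z [ 84. 104. 106.]
top ebase 2675 mean [444.8  10.4  10.2] rect [array([438.2,   8.3]), array([191.3, 193.9]), np.float64(5.6)] z [ 5.  8. 29.]
top house 2720 mean [701.8 313.9  99.2] rect [array([733.3, 265.8]), array([121.8, 312.6]), np.float64(32.6)] z [ 90. 100. 104.]
top arm170 1122 mean [619.4 258.6  30.1] rect [array([604.1, 249.6]), array([170.4,  88.1]), np.float64(32.0)] z [19. 26. 66.]
top top170 651 mean [592.6 256.3  25.4] rect [array([580. , 243.5]), array([138.3,  74.9]), np.flo
[... 1691 characters left out ...]
rect [array([582.5, 241.3]), array([139.7,  74.3]), np.float64(44.7)] z [21. 25. 29.]
side arm290 580 mean [608.4 358.6  32.6] rect [array([584. , 341.2]), array([159.8, 109.7]), np.float64(3.1)] z [16. 27. 69.]
side top290 302 mean [581.2 368.4  25.6] rect [array([571.6, 367.4]), array([137.8,  48.7]), np.float64(2.5)] z [22. 26. 29.]
side knob 67 mean [560.5 153.8  20.2] rect [array([561.2, 157.5]), array([18.5, 24.3]), np.float64(15.1)] z [ 7. 22. 27.]
side yel 81 mean [698.4 103.6  47.3] rect [array([696.2, 133.6]), array([30. , 94.9]), np.float64(4.7)] z [24. 49. 52.]
side red 93 mean [770.2  82.8  44.5] rect [array([770.5,  84.2]), array([34.3, 29.6]), np.float64(65.1)] z [22. 49. 52.]
```

Run:
```python
from h import *
for n in("top","side"):
    f=np.load(n+"0.npz");d=f["d"];X=np.load(n+"X.npy");x,y,z=[X[...,i] for i in range(3)]
    def big(m):
        k,l,s,_=cv2.connectedComponentsWithStats(m.astype(np.uint8),connectivity=4);return l==1+np.argmax(s[1:,4])
    for nm,m in (("house",(abs(z-100)<7)&(x>620)&(x<800)&(y>200)&(y<420)),
      ("lipR",(abs(z-26)<5)&(x>520)&(x<660)&(y>200)&(y<300)),("lipL",(abs(z-26)<5)&(x>520)&(x<660)&(y>320)&(y<420))):
        m=big(m&(d>0));P=X[m];q=cv2.minAreaRect(P[:,:2].astype(np.float32));B=cv2.boxPoints(q)
        print(n,nm,len(P),np.round(q[0],1),np.round(q[1],1),round(q[2],1),np.round(B).tolist())
        # edge lines: per x-slice min/max y
        e=[]
        for a in np.arange(P[:,0].min()+8,P[:,0].max()-8,6):
            s=P[abs(P[:,0]-a)<4]
            if len(s): e.append((a,np.percentile(s[:,1],2),np.percentile(s[:,1],98)))
        e=np.array(e);
        for k in(1,2):
            co=np.polyfit(e[:,0],e[:,k],1);print("  edge y slope deg",round(np.degrees(np.arctan(co[0])),1),"y@580",round(np.polyval(co,580),1))
        e=[]
        for a in np.arange(P[:,1].min()+8,P[:,1].max()-8,6):
            s=P[abs(P[:,1]-a)<4]
            if len(s): e.append((a,np.percentile(s[:,0],2),np.percentile(s[:,0],98)))
        if nm=="house":
          e=np.array(e)
          for k in(1,2):
            co=np.polyfit(e[:,0],e[:,k],1);print("  edge x slope deg",round(np.degrees(np.arctan(co[0])),1),"x@310",round(np.polyval(co,310),1))
```

```text
top house 2324 [692.4 329.8] [ 75.6 146.5] 9.5 [[643.0, 396.0], [667.0, 251.0], [742.0, 264.0], [718.0, 408.0]]
  edge y slope deg -18.0 y@580 303.0
  edge y slope deg -20.8 y@580 434.3
  edge x slope deg -8.7 x@310 658.9
  edge x slope deg -8.2 x@310 730.3
top lipR 774 [590.9 256.4] [148.5  46.7] 15.9 [[513.0, 259.0], [526.0, 214.0], [669.0, 254.0], [656.0, 299.0]]
  edge y slope deg 13.6 y@580 236.4
  edge y slope deg 21.6 y@580 265.8
top lipL 821 [588.3 357.4] [127.6  65.3] 6.8 [[521.0, 382.0], [529.0, 317.0], [656.0, 332.0], [648.0, 397.0]]
  edge y slope deg 3.0 y@580 354.6
  edge y slope deg 8.6 y@580 386.4
side house 752 [694.4 331.2] [ 75.9 154.3] 8.7 [[645.0, 402.0], [669.0, 249.0], [744.0, 261.0], [720.0, 413.0]]
  edge y slope deg -20.6 y@580 305.7
  edge y slope deg -2.5 y@580 398.5
  edge x slope deg -7.0 x@310 662.4
  edge x slope deg -6.9 x@310 731.3
side lipR 344 [591.2 254. ] [144.   49.2] 15.5 [[515.0, 258.0], [528.0, 211.0], [667.0, 250.0], [654.0, 297.0]]
  edge y slope deg 14.6 y@580 233.1
  edge y slope deg 21.7 y@580 263.7
side lipL 313 [588.5 368.1] [131.5  46.5] 4.0 [[521.0, 387.0], [524.0, 340.0], [656.0, 349.0], [652.0, 396.0]]
  edge y slope deg 1.6 y@580 352.6
  edge y slope deg 9.1 y@580 384.1
```

Run:
```python
from h import *
c=r.calibration("top")
f=lambda u,v,z:plane(c,80+u/2.7,70+v/2.7,z)[:2]
for nm,z,pts in(("R",26,[(190,238),(199,343),(229,235),(240,340)]),("L",26,[(100,237),(106,357),(62,240),(68,362)]),("H",100,[(12,123),(190,98),(34,216),(200,188)])):
    P=[f(u,v,z) for u,v in pts];print(nm,np.round(P,1).tolist())
    for a,b in((0,1),(2,3)):
        dd=P[a]-P[b];print(np.round(np.degrees(np.arctan2(dd[1],dd[0])),1))
p=np.load("top0.npz")["p"]
q=cv2.resize(p[95:225,80:200,::-1],None,fx=4.6,fy=4.6,interpolation=cv2.INTER_CUBIC)
cv2.imwrite("pics/bz.png",np.clip(q*1.3,0,255).astype(np.uint8))
```

```text
R [[643.1, 281.6], [553.4, 268.2], [646.3, 248.5], [556.7, 233.8]]
8.5
9.3
L [[642.6, 358.5], [540.0, 345.7], [639.4, 390.8], [535.2, 377.4]]
7.1
7.3
H [[715.8, 402.4], [738.6, 262.1], [640.8, 378.6], [665.5, 249.5]]
99.2
100.9
```

View pics/bz.png

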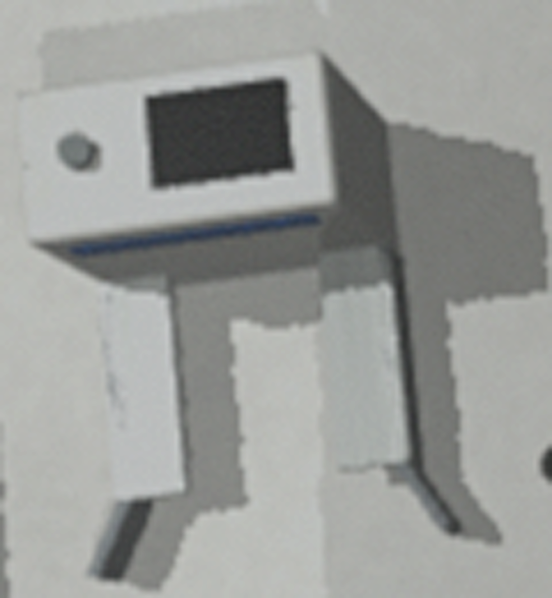

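The top view puts bay home at about (591, 313.5) with yaw about 8.5°. The carrier grip is at about (673, −22.5) with yaw about 7.5°. The black knob (28 mm tall) and the yellow jar block a pure slide past the empty carrier. I'll carry the loaded carrier low over the knob, set it down in front of the mouth, and slide it in.

>>> jog_arm --moves '[{"grip": -1, "translation": [0, 0, 0], "twist": [0, 0, 0.09]}, {"grip": -1, "translation": [0, 0, 0], "twist": [0, 0, 0.09]}, {"grip": -1, "translation": [0.0275, -0.025, 0], "twist": [0, 0, 0]}, {"grip": -1, "translation": [0.0275, -0.025, 0], "twist": [0, 0, 0]}, {"grip": -1, "translation": [0.0275, -0.025, 0], "twist": [0, 0, 0]}, {"grip": -1, "translation": [0.0275, -0.025, 0], "twist": [0, 0, 0]}, {"grip": -1, "translation": [0.0275, -0.025, 0], "twist": [0, 0, 0]}, {"grip": -1, "translation": [0.0275, -0.025, 0], "twist": [0, 0, 0]}, {"grip": -1, "translation": [0.0275, -0.025, 0], "twist": [0, 0, 0]}, {"grip": -1, "translation": [0.0275, -0.025, 0], "twist": [0, 0, 0]}]' --squeeze 60

```text
clock: 0.93
eef_pos: [384.2, -366.0, 231.1]
tcp_rot: [-3.141, 0.0, 0.132]
contact_force: [0.6, 0.2, 0.3]
opening: 1.001
```

```bash
cat > go.py <<'E'
from h import *
import sys
from scipy.spatial.transform import Rotation as Ro
s=r.sense();a=[float(q) for q in sys.argv[1:]]
R=Ro.from_euler('xyz',s["tcp_rot"]);print("t",round(s["clock"],2),np.round(s["eef_pos"],1),np.round(s["tcp_rot"],4),"op",round(s["opening"],3),"F",np.round(s["contact_force"],1),"j6",round(s["qpos"][5],2))
if a:
    T=Ro.from_euler('xyz',[np.pi,0,a[3]])
    # translation in tool axes after the twist
    print("delta tool (new frame)",np.round(T.inv().apply(np.array(a[:3])-s["eef_pos"]),1),"twist",np.round((R.inv()*T).as_rotvec(),4))
E
python3 go.py 673 -22.5 200 0.131
```

```text
t 0.93 [ 384.2 -366.   231.1] [-3.1413e+00  2.0000e-04  1.3160e-01] op 1.001 F [0.6 0.2 0.3] j6 0.68
delta tool (new frame) [ 331.2 -302.9   31.1] twist [-0.0003  0.0002  0.0006]
```

>>> jog_arm --moves '[{"grip": -1, "translation": [0.028, -0.0255, 0.003], "twist": [0, 0, 0]}, {"grip": -1, "translation": [0.028, -0.0255, 0.003], "twist": [0, 0, 0]}, {"grip": -1, "translation": [0.028, -0.0255, 0.003], "twist": [0, 0, 0]}, {"grip": -1, "translation": [0.028, -0.0255, 0.003], "twist": [0, 0, 0]}, {"grip": -1, "translation": [0.028, -0.0255, 0.003], "twist": [0, 0, 0]}, {"grip": -1, "translation": [0.028, -0.0255, 0.003], "twist": [0, 0, 0]}, {"grip": -1, "translation": [0.028, -0.0255, 0.003], "twist": [0, 0, 0]}, {"grip": -1, "translation": [0.028, -0.0255, 0.003], "twist": [0, 0, 0]}, {"grip": -1, "translation": [0.028, -0.0255, 0.003], "twist": [0, 0, 0]}, {"grip": -1, "translation": [0.028, -0.0255, 0.003], "twist": [0, 0, 0]}]'

```text
clock: 1.77
eef_pos: [628.3, -76.3, 200.8]
tcp_rot: [-3.141, 0.001, 0.132]
contact_force: [-0.4, -0.7, -0.0]
opening: 0.999
```

```bash
python3 go.py 673 -22.5 200 0.131
```

```text
t 1.77 [628.3 -76.3 200.8] [-3.1415e+00  6.0000e-04  1.3200e-01] op 0.999 F [-0.4 -0.7 -0. ] j6 1.32
delta tool (new frame) [ 51.3 -47.5   0.8] twist [-0.0001  0.0006  0.001 ]
```

>>> jog_arm --moves '[{"grip": -1, "translation": [0.0255, -0.024, 0], "twist": [0, 0, 0]}, {"grip": -1, "translation": [0.0255, -0.0235, 0], "twist": [0, 0, 0]}, {"grip": -1, "translation": [0, 0, 0], "twist": [0, 0, 0]}, {"grip": -1, "translation": [0, 0, 0], "twist": [0, 0, 0]}]'

```text
clock: 2.1
eef_pos: [672.3, -22.8, 200.4]
tcp_rot: [-3.141, 0.001, 0.134]
contact_force: [-0.1, -0.3, -0.5]
opening: 0.996
```

```bash
python3 go.py 673 -22.5 67 0.131
python3 - <<'E'
from h import *
c=r.calibration("wrist");p,d=r.grab_frame("wrist");cv2.imwrite("pics/w1.png",p[:,:,::-1])
print(c); np.savez("w1.npz",p=p,d=d)
for nm,P in(("grip top",(673,-22.5,105)),("tcp",(673,-22.5,200))):
    q=c["R"]@np.array(P)+c["t"];th=np.arctan2(np.hypot(q[0],q[1]),q[2]);a=np.arctan2(q[1],q[0]);print(nm,c["cx"]+c["fx"]*th*np.cos(a),c["cy"]+c["fy"]*th*np.sin(a))
E
```

```text
t 2.1 [672.3 -22.8 200.4] [-3.1414e+00  1.0000e-03  1.3440e-01] op 0.996 F [-0.1 -0.3 -0.5] j6 1.4
delta tool (new frame) [  0.7  -0.2 133.4] twist [-0.0001  0.001   0.0034]
{'fx': 325.19226210127806, 'fy': 325.19226210127806, 'cx': 281.55571510717203, 'cy': 209.49557039132594, 'R': array([[ 1.33577433e-01, -9.91038264e-01,  4.78177194e-04],
       [-9.51721006e-01, -1.28143455e-01,  2.78937952e-01],
       [-2.76376909e-01, -3.77149071e-02, -9.60309008e-01]]), 't': array([-113.19630673,  609.75726662,  534.87749613])}
grip top 280.31434013804477 211.35182596244104
tcp 279.708867497009 266.4910812771351
```

View pics/w1.png

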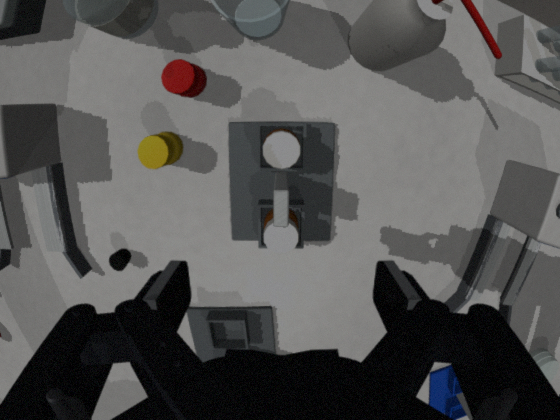

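The wrist view shows the grip plate top at about (281,208), against a predicted (280,211). The tool is aligned, so I'm descending.

>>> jog_arm --moves '[{"grip": -1, "translation": [0.001, 0, 0.02], "twist": [0, 0, 0.003]}, {"grip": -1, "translation": [0, 0, 0.02], "twist": [0, 0, 0]}, {"grip": -1, "translation": [0, 0, 0.02], "twist": [0, 0, 0]}, {"grip": -1, "translation": [0, 0, 0.02], "twist": [0, 0, 0]}, {"grip": -1, "translation": [0, 0, 0.02], "twist": [0, 0, 0]}, {"grip": -1, "translation": [0, 0, 0.018], "twist": [0, 0, 0]}, {"grip": -1, "translation": [0, 0, 0.015], "twist": [0, 0, 0]}, {"grip": -1, "translation": [0, 0, 0], "twist": [0, 0, 0]}, {"grip": -1, "translation": [0, 0, 0], "twist": [0, 0, 0]}]'

```text
clock: 2.9
eef_pos: [671.6, -25.4, 67.8]
tcp_rot: [-3.141, 0.002, 0.127]
contact_force: [0.1, -0.8, 0.4]
opening: 0.998
```

>>> jog_arm --moves '[{"grip": 0, "translation": [0, 0, 0], "twist": [0, 0, 0]}, {"grip": 0.3, "translation": [0, 0, 0], "twist": [0, 0, 0]}, {"grip": 0.5, "translation": [0, 0, 0], "twist": [0, 0, 0]}, {"grip": 0.6, "translation": [0, 0, 0], "twist": [0, 0, 0]}, {"grip": 0.7, "translation": [0, 0, 0], "twist": [0, 0, 0]}, {"grip": 1, "translation": [0, 0, 0], "twist": [0, 0, 0]}, {"grip": 1, "translation": [0, 0, 0], "twist": [0, 0, 0]}, {"grip": 1, "translation": [0, 0, 0], "twist": [0, 0, 0]}, {"grip": 1, "translation": [0, 0, 0], "twist": [0, 0, 0]}, {"grip": 1, "translation": [0, 0, 0], "twist": [0, 0, 0]}]' --squeeze 60

```text
clock: 3.73
eef_pos: [672.9, -23.8, 68.4]
tcp_rot: [-3.141, 0.0, 0.129]
contact_force: [-0.9, 3.9, 2.1]
opening: 0.132
```

```bash
python3 go.py 640 -22 122 0.131
```

```text
t 3.73 [672.9 -23.8  68.4] [-3.1412e+00  1.0000e-04  1.2880e-01] op 0.132 F [-0.9  3.9  2.1] j6 1.4
delta tool (new frame) [-32.3  -6.1 -53.6] twist [-0.0004  0.0001 -0.0022]
```

>>> jog_arm --moves '[{"grip": 1, "translation": [0, 0, -0.003], "twist": [0, 0, 0]}, {"grip": 1, "translation": [0, 0, -0.007], "twist": [0, 0, 0]}, {"grip": 1, "translation": [0, 0, -0.009], "twist": [0, 0, 0]}, {"grip": 1, "translation": [0, 0, -0.009], "twist": [0, 0, 0]}, {"grip": 1, "translation": [0, 0, -0.009], "twist": [0, 0, 0]}, {"grip": 1, "translation": [0, 0, -0.009], "twist": [0, 0, 0]}, {"grip": 1, "translation": [0, 0, -0.007], "twist": [0, 0, 0]}, {"grip": 1, "translation": [0, 0, -0.003], "twist": [0, 0, 0]}, {"grip": 1, "translation": [0, 0, 0], "twist": [0, 0, 0]}]'

```text
clock: 4.48
eef_pos: [673.5, -24.2, 125.6]
tcp_rot: [3.141, -0.002, 0.129]
contact_force: [-0.0, 0.6, -4.7]
opening: 0.132
```

```bash
python3 go.py 635 -22 124 0.131
python3 - <<'E'
from h import *
p,d=r.grab_frame("side");cv2.imwrite("pics/s2.png",cv2.resize(p[120:300,200:420,::-1],None,fx=3.3,fy=3.3))
E
```

```text
t 4.48 [673.5 -24.2 125.6] [ 3.1413e+00 -1.8000e-03  1.2880e-01] op 0.132 F [-0.   0.6 -4.7] j6 1.4
delta tool (new frame) [-37.9  -7.2   1.6] twist [ 0.0003 -0.0018 -0.0022]
```

View pics/s2.png

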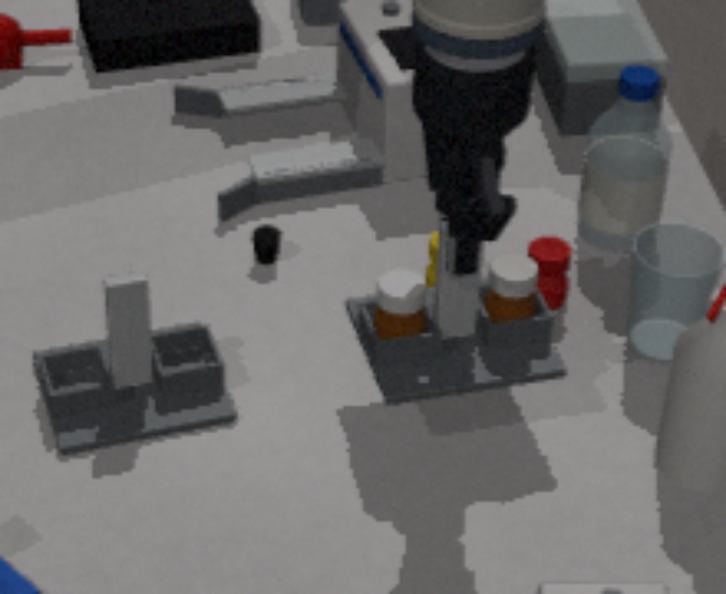

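The carrier is lifted level with both jars upright in their wells. The force change of about −4.7 N agrees with its weight. Next I'll carry it across.

>>> jog_arm --moves '[{"grip": 1, "translation": [-0.005, -0.001, 0], "twist": [0, 0, 0]}, {"grip": 1, "translation": [-0.011, -0.002, 0], "twist": [0, 0, 0]}, {"grip": 1, "translation": [-0.014, -0.005, 0], "twist": [0, 0, 0]}, {"grip": 1, "translation": [-0.012, -0.01, 0], "twist": [0, 0, 0]}, {"grip": 1, "translation": [-0.009, -0.015, 0], "twist": [0, 0, 0]}, {"grip": 1, "translation": [-0.009, -0.018, 0], "twist": [0, 0, 0]}, {"grip": 1, "translation": [-0.009, -0.019, 0], "twist": [0, 0, 0]}, {"grip": 1, "translation": [-0.009, -0.019, 0], "twist": [0, 0, 0]}, {"grip": 1, "translation": [-0.009, -0.019, 0], "twist": [0, 0, 0]}, {"grip": 1, "translation": [-0.009, -0.019, 0], "twist": [0, 0, 0]}]'

```text
clock: 5.37
eef_pos: [559.9, 90.1, 123.7]
tcp_rot: [-3.142, 0.001, 0.129]
contact_force: [0.8, 0.2, -4.6]
opening: 0.132
```

```bash
python3 go.py 438 291 124 0.148
```

```text
t 5.37 [559.9  90.1 123.7] [-3.1416e+00  1.2000e-03  1.2860e-01] op 0.132 F [ 0.8  0.2 -4.6] j6 1.6
delta tool (new frame) [ -91.  -216.7   -0.3] twist [-0.      0.0012 -0.0194]
```

>>> jog_arm --moves '[{"grip": 1, "translation": [-0.008, -0.019, 0], "twist": [0, 0, -0.002]}, {"grip": 1, "translation": [-0.008, -0.019, 0], "twist": [0, 0, -0.002]}, {"grip": 1, "translation": [-0.008, -0.019, 0], "twist": [0, 0, -0.002]}, {"grip": 1, "translation": [-0.008, -0.019, 0], "twist": [0, 0, -0.002]}, {"grip": 1, "translation": [-0.008, -0.019, 0], "twist": [0, 0, -0.002]}, {"grip": 1, "translation": [-0.008, -0.019, 0], "twist": [0, 0, -0.002]}, {"grip": 1, "translation": [-0.008, -0.019, 0], "twist": [0, 0, -0.002]}, {"grip": 1, "translation": [-0.008, -0.019, 0], "twist": [0, 0, -0.002]}, {"grip": 1, "translation": [-0.008, -0.018, 0], "twist": [0, 0, -0.002]}, {"grip": 1, "translation": [-0.007, -0.016, 0], "twist": [0, 0, -0.001]}]'

```text
clock: 6.2
eef_pos: [456.2, 263.4, 123.8]
tcp_rot: [3.141, 0.001, 0.148]
contact_force: [0.2, 0.3, -4.2]
opening: 0.132
```

>>> jog_arm --moves '[{"grip": 1, "translation": [-0.006, -0.013, 0], "twist": [0, 0, 0]}, {"grip": 1, "translation": [-0.004, -0.009, 0], "twist": [0, 0, 0]}, {"grip": 1, "translation": [-0.002, -0.005, 0], "twist": [0, 0, 0]}, {"grip": 1, "translation": [0, 0, 0], "twist": [0, 0, 0]}, {"grip": 1, "translation": [0, 0, 0], "twist": [0, 0, 0]}]'

```text
clock: 6.62
eef_pos: [441.8, 287.5, 124.2]
tcp_rot: [3.141, 0.0, 0.148]
contact_force: [0.5, -0.6, -3.7]
opening: 0.133
```

```bash
python3 go.py 438 291 69 0.148
python3 - <<'E'
from h import *
for n in("side","top"):
    p,d=r.grab_frame(n);cv2.imwrite(f"pics/{n}3.png",p[:,:,::-1])
E
```

```text
t 6.62 [441.8 287.5 124.2] [3.1412e+00 1.0000e-04 1.4830e-01] op 0.133 F [ 0.5 -0.6 -3.7] j6 2.0
delta tool (new frame) [-3.2 -4.  55.2] twist [0.0004 0.0001 0.0003]
```

View pics/side3.png

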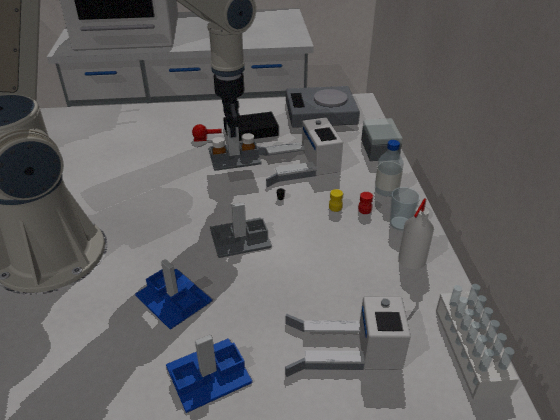

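View pics/top3.png

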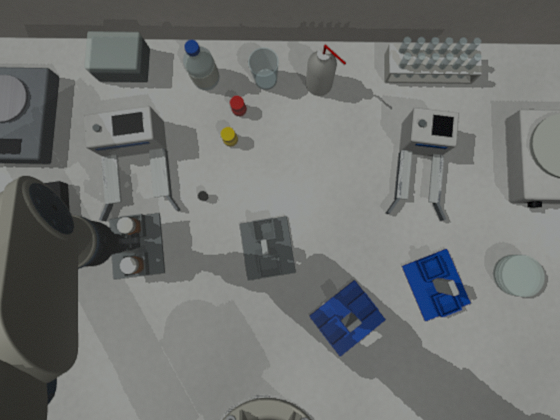

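The carrier is held in front of the mouth with its jars upright: side view (233,150), top view (137,245). Now I'll centre it and lower it.

>>> jog_arm --moves '[{"grip": 1, "translation": [-0.005, -0.002, 0.003], "twist": [0, 0, 0]}, {"grip": 1, "translation": [-0.004, -0.002, 0.008], "twist": [0, 0, 0]}, {"grip": 1, "translation": [0, 0, 0.01], "twist": [0, 0, 0]}, {"grip": 1, "translation": [0, 0, 0.01], "twist": [0, 0, 0]}, {"grip": 1, "translation": [0, 0, 0.01], "twist": [0, 0, 0]}, {"grip": 1, "translation": [0, 0, 0.007], "twist": [0, 0, 0]}, {"grip": 1, "translation": [0, 0, 0.004], "twist": [0, 0, 0]}, {"grip": 1, "translation": [0, 0, 0.001], "twist": [0, 0, 0]}, {"grip": 1, "translation": [0, 0, 0], "twist": [0, 0, 0]}, {"grip": 1, "translation": [0, 0, 0], "twist": [0, 0, 0]}]'

```text
clock: 7.55
eef_pos: [432.5, 290.6, 71.4]
tcp_rot: [-3.141, -0.0, 0.148]
contact_force: [-0.8, 0.1, -4.2]
opening: 0.13
```

```bash
python3 go.py 432 290 68.5 0.148
```

```text
t 7.55 [432.5 290.6  71.4] [-3.1414e+00 -3.0000e-04  1.4780e-01] op 0.13 F [-0.8  0.1 -4.2] j6 2.01
delta tool (new frame) [-0.6  0.5  2.9] twist [-0.0002 -0.0003 -0.0002]
```

>>> jog_arm --moves '[{"grip": 1, "translation": [0, 0, 0.001], "twist": [0, 0, 0]}, {"grip": 1, "translation": [0, 0, 0.001], "twist": [0, 0, 0]}, {"grip": 1, "translation": [0, 0, 0.0008], "twist": [0, 0, 0]}, {"grip": 1, "translation": [0, 0, 0], "twist": [0, 0, 0]}, {"grip": 1, "translation": [0, 0, 0], "twist": [0, 0, 0]}]'

```text
clock: 7.97
eef_pos: [432.3, 290.4, 68.6]
tcp_rot: [-3.142, -0.0, 0.148]
contact_force: [0.2, -1.0, -4.0]
opening: 0.134
```

```bash
python3 go.py 591 313.5 69 0.148
python3 - <<'E'
from h import *
c=r.calibration("wrist");p,d=r.grab_frame("wrist");cv2.imwrite("pics/w4.png",p[:,:,::-1])
p,d=r.grab_frame("side");cv2.imwrite("pics/s4.png",cv2.resize(p[100:220,180:360,::-1],None,fx=4,fy=4))
E
```

```text
t 7.97 [432.3 290.4  68.6] [-3.1415e+00 -1.0000e-04  1.4780e-01] op 0.134 F [ 0.2 -1.  -4. ] j6 2.01
delta tool (new frame) [160.3   0.6  -0.4] twist [-0.0001 -0.0001 -0.0002]
```

View pics/w4.png

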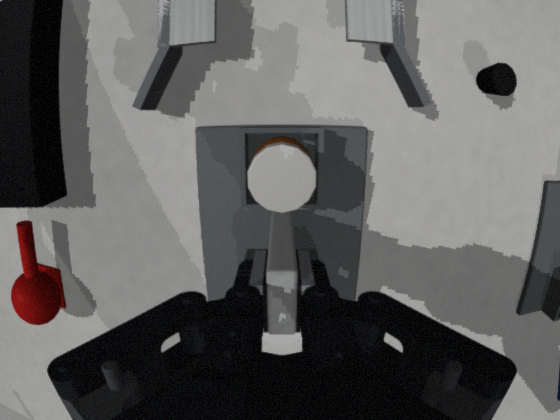

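View pics/s4.png

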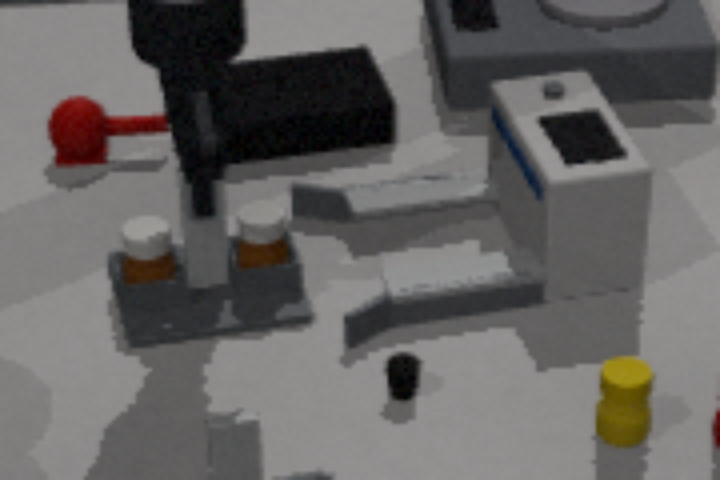

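The wrist view shows lips at columns 216 and 346 (mid 281) and the carrier at 197–368 (mid 282), so it is centred and in line. I'll lower until it touches the bench, then slide in.

>>> jog_arm --moves '[{"grip": 1, "translation": [0, 0, 0.0005], "twist": [0, 0, 0]}, {"grip": 1, "translation": [0, 0, 0.0005], "twist": [0, 0, 0]}, {"grip": 1, "translation": [0, 0, 0], "twist": [0, 0, 0]}]'

```text
clock: 8.32
eef_pos: [432.3, 290.7, 68.2]
tcp_rot: [-3.141, -0.0, 0.148]
contact_force: [-3.6, 0.6, 6.4]
opening: 0.137
```

>>> jog_arm --moves '[{"grip": 1, "translation": [0.003, 0, -0.0004], "twist": [0, 0, 0]}, {"grip": 1, "translation": [0.007, 0, 0], "twist": [0, 0, 0]}, {"grip": 1, "translation": [0.01, 0, 0], "twist": [0, 0, 0]}, {"grip": 1, "translation": [0.012, 0, 0], "twist": [0, 0, 0]}, {"grip": 1, "translation": [0.012, 0, 0], "twist": [0, 0, 0]}, {"grip": 1, "translation": [0.012, 0, 0], "twist": [0, 0, 0]}, {"grip": 1, "translation": [0.012, 0, 0], "twist": [0, 0, 0]}, {"grip": 1, "translation": [0.01, 0, 0], "twist": [0, 0, 0]}, {"grip": 1, "translation": [0.007, 0, 0], "twist": [0, 0, 0]}, {"grip": 1, "translation": [0.004, 0, 0], "twist": [0, 0, 0]}]'

```text
clock: 9.15
eef_pos: [520.7, 303.6, 68.3]
tcp_rot: [3.142, 0.002, 0.147]
contact_force: [-23.8, -3.2, 32.1]
opening: 0.138
```

```bash
python3 go.py 591 313.5 68.6 0.148
python3 - <<'E'
from h import *
c=r.calibration("wrist");p,d=r.grab_frame("wrist");cv2.imwrite("pics/w5.png",p[:,:,::-1])
E
```

```text
t 9.15 [520.7 303.6  68.3] [3.1416e+00 1.6000e-03 1.4700e-01] op 0.138 F [-23.8  -3.2  32.1] j6 1.95
delta tool (new frame) [71.   0.5 -0.3] twist [ 0.      0.0016 -0.001 ]
```

View pics/w5.png

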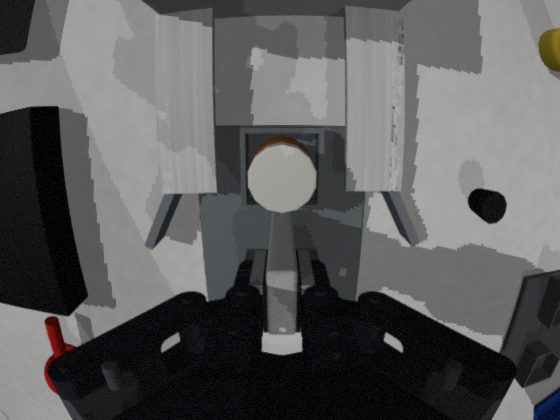

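The carrier is going under the lips, centred at column about 282, but the downforce is too high. I'll raise the tool slightly and check.

>>> jog_arm --moves '[{"grip": 1, "translation": [0, 0, -0.0006], "twist": [0, 0, 0]}, {"grip": 1, "translation": [0, 0, -0.0005], "twist": [0, 0, 0]}, {"grip": 1, "translation": [0, 0, 0], "twist": [0, 0, 0]}]'

```text
clock: 9.45
eef_pos: [520.6, 303.4, 68.6]
tcp_rot: [3.141, -0.0, 0.148]
contact_force: [0.0, 0.0, -4.3]
opening: 0.132
```

>>> jog_arm --moves '[{"grip": 1, "translation": [0.003, 0, 0.0003], "twist": [0, 0, 0]}, {"grip": 1, "translation": [0.006, 0, 0], "twist": [0, 0, 0]}, {"grip": 1, "translation": [0.008, 0, 0], "twist": [0, 0, 0]}, {"grip": 1, "translation": [0.008, 0, 0], "twist": [0, 0, 0]}, {"grip": 1, "translation": [0.008, 0, -0.0002], "twist": [0, 0, 0]}, {"grip": 1, "translation": [0.008, 0, 0], "twist": [0, 0, 0]}, {"grip": 1, "translation": [0.006, 0, 0], "twist": [0, 0, 0]}, {"grip": 1, "translation": [0.005, 0, 0], "twist": [0, 0, 0]}, {"grip": 1, "translation": [0.003, 0, 0], "twist": [0, 0, 0]}]'

```text
clock: 10.2
eef_pos: [575.5, 311.7, 68.8]
tcp_rot: [-3.142, -0.0, 0.148]
contact_force: [-0.2, 0.3, -3.5]
opening: 0.134
```

```bash
python3 go.py 591 313.5 68.6 0.148
```

```text
t 10.2 [575.5 311.7  68.8] [-3.1415e+00 -2.0000e-04  1.4760e-01] op 0.134 F [-0.2  0.3 -3.5] j6 1.92
delta tool (new frame) [15.6  0.5  0.2] twist [-0.     -0.0002 -0.0004]
```

15.6 mm remains by the estimate. I'll go in slowly and watch the force for the stop.

>>> jog_arm --moves '[{"grip": 1, "translation": [0.003, 0, 0.0003], "twist": [0, 0, 0]}, {"grip": 1, "translation": [0.003, 0, 0], "twist": [0, 0, 0]}, {"grip": 1, "translation": [0.003, 0, 0], "twist": [0, 0, 0]}, {"grip": 1, "translation": [0.002, 0, 0], "twist": [0, 0, 0]}, {"grip": 1, "translation": [0, 0, 0], "twist": [0, 0, 0]}]'

```text
clock: 10.62
eef_pos: [586.1, 313.4, 68.7]
tcp_rot: [-3.141, -0.001, 0.148]
contact_force: [-0.3, -0.2, -4.2]
opening: 0.137
```

>>> jog_arm --moves '[{"grip": 1, "translation": [0.001, 0, 0], "twist": [0, 0, 0]}, {"grip": 1, "translation": [0.001, 0, 0], "twist": [0, 0, 0]}, {"grip": 1, "translation": [0, 0, 0], "twist": [0, 0, 0]}]'

```text
clock: 10.87
eef_pos: [587.7, 313.6, 68.6]
tcp_rot: [-3.142, -0.0, 0.148]
contact_force: [0.7, 0.2, -4.1]
opening: 0.129
```

>>> jog_arm --moves '[{"grip": 1, "translation": [0.001, 0, 0], "twist": [0, 0, 0]}, {"grip": 1, "translation": [0.001, 0, 0], "twist": [0, 0, 0]}, {"grip": 1, "translation": [0, 0, 0], "twist": [0, 0, 0]}]'

```text
clock: 11.12
eef_pos: [589.8, 313.9, 68.6]
tcp_rot: [-3.142, -0.0, 0.148]
contact_force: [0.3, -0.1, -3.9]
opening: 0.131
```

>>> jog_arm --moves '[{"grip": 1, "translation": [0.001, 0, 0], "twist": [0, 0, 0]}, {"grip": 1, "translation": [0, 0, 0], "twist": [0, 0, 0]}]'

```text
clock: 11.28
eef_pos: [590.7, 314.0, 68.6]
tcp_rot: [-3.142, -0.0, 0.148]
contact_force: [0.5, 0.0, -4.5]
opening: 0.134
```

>>> jog_arm --moves '[{"grip": 1, "translation": [0.001, 0, 0], "twist": [0, 0, 0]}, {"grip": 1, "translation": [0, 0, 0], "twist": [0, 0, 0]}]'

```text
clock: 11.45
eef_pos: [591.2, 314.0, 68.5]
tcp_rot: [3.141, 0.001, 0.148]
contact_force: [-2.0, -0.0, -3.1]
opening: 0.133
```

>>> jog_arm --moves '[{"grip": 1, "translation": [0.0007, 0, 0], "twist": [0, 0, 0]}, {"grip": 1, "translation": [0, 0, 0], "twist": [0, 0, 0]}]'

```text
clock: 11.62
eef_pos: [591.4, 314.1, 68.6]
tcp_rot: [3.141, 0.002, 0.148]
contact_force: [-4.8, -1.0, 0.6]
opening: 0.133
```

Run:
```python
from h import *
c=r.calibration("wrist");p,d=r.grab_frame("wrist");cv2.imwrite("pics/w6.png",p[:,:,::-1])
```

```text
(no output)
```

View pics/w6.png

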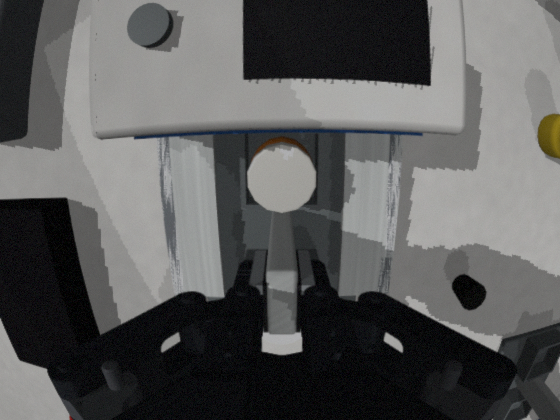

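Contact with the back stop at x≈591.3: force is building against the push and the housing edge meets the carrier front in the wrist view. I'll set it down and release.

>>> jog_arm --moves '[{"grip": 1, "translation": [0, 0, 0.0004], "twist": [0, 0, 0]}, {"grip": 0.75, "translation": [0, 0, 0], "twist": [0, 0, 0]}, {"grip": 0.6, "translation": [0, 0, 0], "twist": [0, 0, 0]}, {"grip": 0.4, "translation": [0, 0, 0], "twist": [0, 0, 0]}, {"grip": 0.2, "translation": [0, 0, 0], "twist": [0, 0, 0]}, {"grip": 0, "translation": [0, 0, 0], "twist": [0, 0, 0]}, {"grip": -0.3, "translation": [0, 0, 0], "twist": [0, 0, 0]}, {"grip": -0.3, "translation": [0, 0, 0], "twist": [0, 0, 0]}, {"grip": -0.3, "translation": [0, 0, 0], "twist": [0, 0, 0]}]'

```text
clock: 12.42
eef_pos: [592.4, 314.2, 68.2]
tcp_rot: [-3.142, -0.0, 0.148]
contact_force: [-0.1, 0.2, -0.3]
opening: 0.651
```

>>> jog_arm --moves '[{"grip": -0.3, "translation": [0, 0, -0.004], "twist": [0, 0, 0]}, {"grip": -0.3, "translation": [0, 0, -0.008], "twist": [0, 0, 0]}, {"grip": -0.3, "translation": [0, 0, -0.015], "twist": [0, 0, 0]}, {"grip": -0.3, "translation": [0, 0, -0.02], "twist": [0, 0, 0]}, {"grip": -0.3, "translation": [0, 0, -0.02], "twist": [0, 0, 0]}, {"grip": -0.3, "translation": [0, 0, -0.02], "twist": [0, 0, 0]}, {"grip": -0.3, "translation": [0, 0, -0.02], "twist": [0, 0, 0]}, {"grip": -0.3, "translation": [-0.02, 0, -0.01], "twist": [0, 0, 0]}, {"grip": -0.3, "translation": [-0.02, 0, 0], "twist": [0, 0, 0]}, {"grip": -0.3, "translation": [0, 0, 0], "twist": [0, 0, 0]}]'

```text
clock: 13.25
eef_pos: [550.2, 308.0, 186.8]
tcp_rot: [-3.141, 0.0, 0.148]
contact_force: [0.5, -0.1, -0.2]
opening: 0.653
```

```bash
python3 go.py
python3 - <<'E'
from h import *
c=r.calibration("wrist");p,d=r.grab_frame("wrist");cv2.imwrite("pics/w7.png",p[:,:,::-1])
c=r.calibration("side");p,d=r.grab_frame("side");cv2.imwrite("pics/s7.png",cv2.resize(p[80:220,200:380,::-1],None,fx=4,fy=4))
X=cloud(c,d);x,y,z=[X[...,i] for i in range(3)]
m=(abs(x-591)<25)&(abs(y-313)<20)&(z>70)&(z<108)&(d>0);P=X[m];print(len(P),np.round(P.mean(0),1),np.percentile(P[:,2],[50,98]).round(1),cv2.minAreaRect(P[:,:2].astype(np.float32)))
E
```

```text
t 13.25 [550.2 308.  186.8] [-3.1413e+00  4.0000e-04  1.4810e-01] op 0.653 F [ 0.5 -0.1 -0.2] j6 1.93
135 [594.6 308.4  90.7] [ 91.8 107.2] ((594.4119262695312, 310.0003356933594), (30.97776222229004, 19.07109260559082), 9.316256523132324)
```

View pics/w7.png

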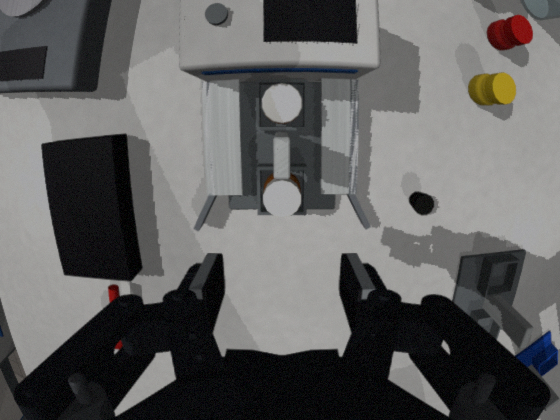

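View pics/s7.png

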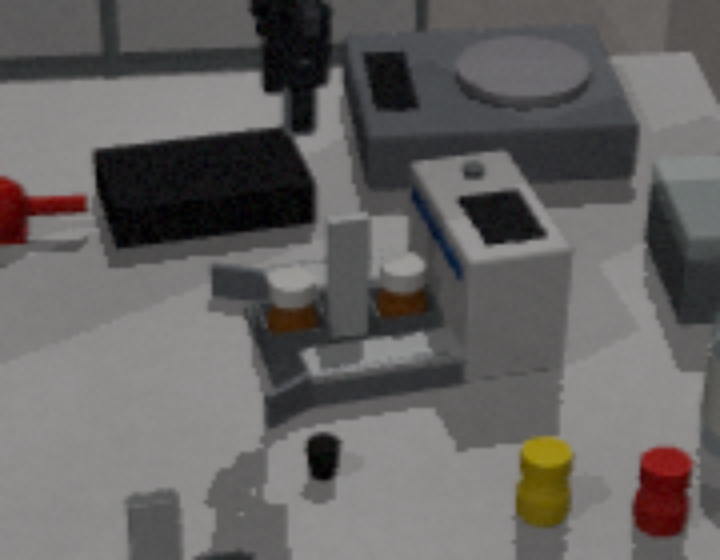

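The carrier is home with both jars upright and the gripper clear. In the wrist view its rear edge (row 209) shows about 20 mm past the lip ends (row 194), as it should when home.

```bash
python3 -c "
from rig import r
print(r.sign_off())"
```

```text
the job is handed in; nothing more can be done
None
```

I put the loaded carrier in the wide bay against its back stop, released it, and handed the job in at about 13.4 s; no verdict was reported.

**How it went:**
- **Crossing:** I did not slide the carrier the whole way. A black knob and the yellow jar blocked the route along the bench past the empty carrier. I gripped the plate across y, lifted the carrier level by about 57 mm, carried it over the knob, and set it down in front of the bay mouth.
- **Sliding in:** I slid it under the lips until I felt the stop, with about 5 N building against the push at x ≈ 591. I then lowered it about 0.4 mm and opened the gripper. For the last 70 mm the gripper still carried most of the weight, so the carrier was only barely touching the bench.

**Last checks:**
- **Position:** the tool was at (592, 314) at release, against an estimated bay home of (591, 313.5). Its yaw was 0.148 rad, the same as my estimate for the bay.
- **Side camera:** it put the grip at about (594, 310), which differs by a few mm from the tool reading. That view sees mostly one face of the plate. Both readings are within tolerance.
- **Jars and gripper:** both jars looked upright in their wells. The gripper was clear and the force on it was near 0 N.

**Force during the slide:** downforce briefly reached 32 N, through the gripped carrier. I eased it off before going on.

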